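White calibration with the measuring key held half down

ROBOT

A 7-joint arm with a two-finger parallel gripper is mounted at the origin on a cart in front of the work surface, level with it; the furniture and walls round the work are solid. World frame = base frame: x ahead of the robot, y to its left, z up, the work surface at z = 0. Lengths are in m, angles in degrees, forces in N, time in s.
With the tool pointing down it reaches from about 0.425 to 0.875 m from the base axis. Payload 4.7 kg.
Tool frame: the origin (TCP) lies midway between the tips of the shut fingers; the grasp point (between the pads) lies 19 mm behind it; z points along the fingers, y is the direction in which the jaws open and shut (so a half turn about z gives the same grasp; the last joint's range is limited). The gripper opens to 87 mm and grips with 3 to 60 N. Pads are 19 mm wide; open, the fingers measure 117 mm over their backs; the gripper's body (75 mm by 190 mm) begins 51 mm behind the grasp point.
Start: joints at [65.208, 18.392, -4.016, 83.108, 1.295, 78.541, -3.26], TCP at [0.281, -0.586, 0.223] pointing down, gripper open.
Joint ranges: [-163.93, 163.93], [-17.29, 119.83], [-79.2, 71.16], [3.27, 140.29], [-89.18, 269.18], [5.43, 117.66], [-154.24, 154.24]. Speed limits (degrees/s): [147.25, 147.25, 180, 180, 180, 180, 180].

INTERFACE

Orientations are given as [roll, pitch, yaw] about the fixed x, y, z axes, in that order (R = Rz(yaw) Ry(pitch) Rx(roll)).
In Python, from cell import env gives the robot as it stands.
- The arm moves only by the tool apply_moves, never from a script. Its argument "targets" is a list of rows, each a list of 2 entries, a list of its own where there are three numbers: the shift along the world's x, y, z in mm, then the turn, a rotation vector about the world's x, y, z in rad. A call has 1 to 8 rows; each row is the pose to reach, as a shift and turn from the pose commanded when the call began; what a row does not reach only later rows make up. A row lasts 1/10 s, in which the tool goes at most 50 mm and 8.59 degrees, less where a joint would pass 70% of its speed; a pose out of reach is approached as far as the arm can. A call with a gripper value outside its range is refused whole. "hand" is the finger opening in mm, from 0 to 87, set as the call begins (left out, the last holds). The fingers move at their own pace and stop on an object; "squeeze" is the grip in N (left out, the last holds). Time passes only in rows, so rows that repeat a pose let the fingers close. It gives the time, the measured TCP pose, the force and the opening at its end, in the units of the state.
- env.get_obs(): the state, without advancing time (a new reading comes with each control period).
- env.read_camera(name): name is "scene" or "top" or "wrist"; returns a dict with "image" (400x640x3 uint8, red, green, blue), "camera_matrix" (3x3 intrinsics, pixels), "camera_from_world" (4x4, takes a point from world to camera coordinates); the wrist camera has in their place "mount" (4x4, takes a point from camera to tool coordinates, whose origin is the TCP and whose axes are the flange's). Camera axes: x right, y down, z forward; pixel columns grow to the right and rows downward; lengths in m; the calibration is good to about 2 mm. A picture is of the moment at which its call begins: read the wrist's pose just before it. There is no depth.
- env.sign_off(): hands the job in, once; it reports no verdict.
Trained networks look in a picture, given as the dict that the camera call returned (one of the last four; its "shot" number tells which), for a name from the list of things; names that differ only in an ending like _2 or _b are one class to them, and where a whole thing is asked for, a point or a joint stands for the part that bears it (a point fixed in the world has none). Each returns a list of dicts, best first, with "conf" (0 to 1); they miss things now and then, are a little off and sometimes report something else, mostly with a low value. They report only what shows in the picture. A call takes as long as a camera call. They do not tell look-alikes from the thing itself.
- env.regions_of(picture, target): "region" (400x640 bool, what is visible of it) and "rect" ([left, top, right, bottom] in pixels, round what is visible of it).
The state is a dict: "time_s": time; "qpos": joint angles; "joint_velocities": joint speeds; "effort": joint torques, N m; "tool_pos": TCP position; "tool_rot": TCP orientation; "force": force on the tool from outside, world axes, zero at the start; "wrist_torque": the same for the moment, N m; "grip_width": finger opening in m.
Only numpy, scipy, OpenCV 4.12 (cv2) and the standard library are available. Lean on these libraries where they do the work, as an engineer would, in place of code of your own. Each camera call takes 0.05 s, during which the arm holds its last target. There are 200 camera calls.

TASK

Turn the four-coloured calibration block on the reader's plate so that its white face looks at the reader's measuring nose, bring it upright against the nose, flush and centred on it, and let go of it. Then press the blue measuring key half way down (8 mm of its 16 mm) with the fingers and keep it there: the program finishes while still holding the key half down. Never press the key through to its stop (that would overwrite the stored value), and leave the other things on the desk where they are.

Things in the scene. Friction and masses are not known exactly. Their poses are not given: they have to be found in the camera images.
- reader: reflectance reader fixed on the desk, yaw within 0.3: grey plate 170 x 100 mm, 10 mm thick; at its +x end a white head 100 mm wide, 82 mm tall, front face at x = +47 mm. From the head a round steel nose (24 mm diameter) sticks out to x = +35 mm at y = 0, axis 40 mm above the desk. Origin: on the desk under the plate's middle; x points along the plate to the head
- window (a point): centre of the flat end of the measuring nose, 40 mm above the desk; axes as reader
- cal_block: loose block 30 x 30 x 60 mm tall, about 0.14 kg, upright on the plate (top 70 mm above the desk), about 80 mm from the nose. Origin: centre of its underside. Sides: +x white, +y green, -x grey, -y blue; black top with a white bar beside the white side. It starts turned 0.9 to 2.7 rad counter-clockwise from above away from facing the nose. Seated: its axis is 15 mm from the nose's end
- white_face (a point): centre of the white face of the block: 15 mm along the block's +x from its axis, 30 mm above its underside; axes as cal_block
- key_pod: grey box 62 x 62 x 36 mm, fixed on the desk, with a black collar (46 mm diameter, top 41 mm above the desk) from which the round blue key rises. Origin: on the desk under its centre, on the key's axis. It stands either in front of the photometer or to the right of it
- read_key (a joint): travel of the blue spring key in m: 0 up, 0.016 at its stop; grows as it is pressed down. Its spring pushes back with 2 N at first, 5 N half way (0.008) and 8 N at the stop, and lifts the key when released
- key_top (a point): centre of the key's flat round top (34 mm diameter): 63 mm above the desk when up, 55 mm half way, 47 mm at the stop (22, 14 and 6 mm above the collar). A white ring 2 mm wide runs round the key, its middle 14 mm below the top: half way down it is just level with the collar's top
- petri_dish: glass dish, 64 mm diameter, 17 mm high, on the desk in the place where the key pod does not stand; leave alone. Origin: centre of its underside
- wash_bottle: pale wash bottle with a red spout, 158 mm high, to the right; leave alone. Origin at its underside
- brown_dropper: brown dropper bottle, 30 mm diameter, 97 mm high; leave alone. Origin at its underside
- white_vial: white vial with a blue cap, 26 mm diameter, 58 mm high; leave alone. Origin at its underside
- red_stopper: red rubber stopper, 24 mm diameter, 25 mm high; leave alone. Origin at its underside
Things that resemble listed ones, but are neither listed nor needed, are in the scene too. Leave any pink look-alike of the cal_block alone. Of the things that look like the key_pod, take the one that is farthest to the robot's left at the start.

How it is judged:
By the outcome, as a careful person would: the job done as asked, in the order asked, and still so for the second after the job is handed in, while the arm keeps its last pose, push and grip.
It also fails if it takes over 45 s, if anything falls off the work surface, if the arm or the gripper's body presses on something with over 40 N, if the wrist force passes 120 N, or if a joint passes its speed limit or range.

## Working session

There is one attempt and no reset: what is moved stays moved. The work goes in short steps, Python scripts to look and compute and a tool call to move; the robot and the scene stay as the last step left them, time stands still between calls to the robot, and variables do not carry over. Pictures are saved under pics/ and viewed, about 8 in all and at most 12, crops included, and the job is handed in when it is done.

Besides the shell and the picture viewer there is one more tool, called after "Emit:" by a JSON object that holds its "name" and its "arguments". apply_moves: Moves the arm, as the interface text tells. Its arguments: {"type":"object","properties":{"targets":{"type":"array","items":{"type":"array"}},"hand":{"type":"number"},"squeeze":{"type":"number"}},"required":["targets"]}

```bash
ls; mkdir -p pics; cat > h.py <<'E'
import numpy as np,cv2
from cell import env
from scipy.spatial.transform import Rotation as Rn
def cam(p,o=None):
    K=np.array(p["camera_matrix"])
    if "camera_from_world" in p: T=np.array(p["camera_from_world"])
    else:
        W=np.eye(4);W[:3,:3]=toolR(o);W[:3,3]=o["tool_pos"]
        T=np.linalg.inv(W@np.array(p["mount"]))
    return K,T
def toolR(o):
    r=np.array(o["tool_rot"]); return Rn.from_euler('xyz',r,degrees=True).as_matrix()
def ray(p,u,v,z,o=None):
    K,T=cam(p,o);C=np.linalg.inv(T)
    d=C[:3,:3]@np.linalg.solve(K,[u,v,1]);c=C[:3,3]
    return c+d*(z-c[2])/d[2]
def proj(p,X,o=None):
    K,T=cam(p,o);x=K@(T[:3,:3]@np.array(X)+T[:3,3]);return x[:2]/x[2]
def save(im,n): cv2.imwrite("pics/"+n,cv2.cvtColor(np.ascontiguousarray(im),cv2.COLOR_RGB2BGR))
E
python3 - <<'E'
from h import *
o=env.get_obs();print({k:np.round(v,3) for k,v in o.items()})
t=env.read_camera("top");s=env.read_camera("scene")
save(t["image"],"top0.png");save(s["image"],"scene0.png")
for n,p in(("top",t),("scene",s)):
    print(n,np.round(np.linalg.inv(cam(p)[1])[:3,3],3),np.round(p["camera_matrix"],0).tolist())
    for x,z in(("reader",0.01),("cal_block",.07),("key_pod",.041),("read_key",.063),("petri_dish",.017),("wash_bottle",.1),("brown_dropper",.09),("white_vial",.058),("red_stopper",.025)):
        for r in env.regions_of(p,x)[:4]:
            a=r["rect"];c=((a[0]+a[2])/2,(a[1]+a[3])/2)
            print(x,round(r["conf"],2),a,np.round(ray(p,*c,z),3))
E
```

```text
pics
{'time_s': np.float64(0.0), 'qpos': array([65.209, 18.439, -4.016, 83.176,  1.295, 78.54 , -3.259]), 'joint_velocities': array([-0.04 , -0.048,  0.015,  0.051, -0.021, -0.012, -0.007]), 'effort': array([-1.0000e-03, -4.9129e+01, -4.0400e-01, -3.1253e+01, -6.4000e-02,
        4.4000e-02,  0.0000e+00]), 'tool_pos': array([ 0.281, -0.586,  0.221]), 'tool_rot': array([-1.7989e+02,  6.0000e-03,  2.5602e+01]), 'force': array([0.3  , 0.079, 0.49 ]), 'wrist_torque': array([-0.002,  0.007,  0.008]), 'grip_width': np.float64(0.087)}
top [ 0.446 -0.198  1.305] [[441.0, 0.0, 327.0], [0.0, 441.0, 192.0], [0.0, 0.0, 1.0]]
reader 0.85 [223.8, 148.5, 263.6, 205.3] [0.558 0.032 0.01 ]
cal_block 0.54 [240.0, 219.4, 257.9, 235.0] [0.413 0.003 0.07 ]
cal_block 0.47 [231.7, 186.7, 246.9, 201.1] [0.505 0.032 0.07 ]
key_pod 0.9 [417.5, 209.5, 445.9, 235.2] [ 0.433 -0.516  0.041]
read_key 0.44 [382.0, 190.7, 393.9, 200.9] [ 0.507 -0.386  0.063]
petri_dish 0.59 [310.3, 213.7, 338.8, 235.3] [ 0.422 -0.208  0.017]
wash_bottle 0.91 [388.8, 130.9, 422.6, 158.1] [ 0.647 -0.428  0.1  ]
wash_bottle 0.43 [424.4
[... 565 characters left out ...]
 205.1] [0.561 0.031 0.041]
key_pod 0.61 [354.6, 229.4, 390.4, 262.7] [ 0.477 -0.416  0.041]
read_key 0.71 [365.6, 225.8, 385.9, 239.9] [ 0.498 -0.409  0.063]
read_key 0.7 [394.8, 259.9, 414.6, 277.0] [ 0.422 -0.532  0.063]
petri_dish 0.71 [278.2, 225.3, 307.4, 246.0] [ 0.418 -0.221  0.017]
petri_dish 0.58 [242.8, 162.8, 301.1, 209.1] [0.592 0.064 0.017]
wash_bottle 0.8 [403.2, 179.4, 431.6, 238.7] [ 0.597 -0.45   0.1  ]
wash_bottle 0.5 [248.4, 176.2, 265.6, 201.6] [ 0.425 -0.082  0.1  ]
wash_bottle 0.25 [383.0, 198.9, 393.8, 236.5] [ 0.516 -0.427  0.1  ]
brown_dropper 0.77 [382.3, 199.5, 395.6, 235.0] [ 0.536 -0.416  0.09 ]
white_vial 0.81 [435.9, 235.8, 450.1, 263.6] [ 0.541 -0.549  0.058]
```

```bash
python3 - <<'E'
import cv2,numpy as np
t=cv2.imread("pics/top0.png")[110:260,200:460];s=cv2.imread("pics/scene0.png")[150:310,200:460]
a=cv2.resize(t,None,fx=3,fy=3,interpolation=2)
a2=cv2.resize(s,None,fx=3,fy=3,interpolation=2)
c=np.vstack([cv2.resize(t,(480,277),interpolation=2),cv2.resize(s,(480,295),interpolation=2)])
c=np.vstack([cv2.resize(t,None,fx=1.9,fy=1.9,interpolation=2),cv2.resize(s,None,fx=1.9,fy=1.9,interpolation=2)])
cv2.imwrite("pics/v1.png",c);print(c.shape)
E
```

```text
(589, 494, 3)
```

View pics/v1.png

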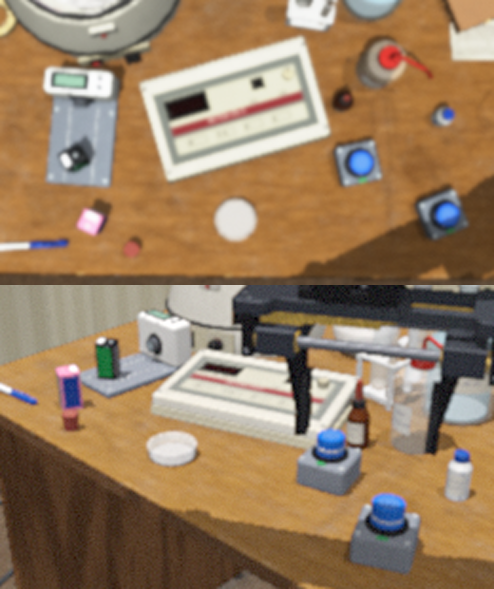

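The first crop shows:
- **Reader:** top view at about (243,177).
- **Block candidates:** the true green/white/black block is at top px (239,194). A pink look-alike is at (249,227).
- **Key pods:** px (388,195) and (431,222). The left-hand one, at (388,195) or world (0.50,-0.39), is the one to use.

Next I'll check the wrist camera mount and a close crop.

```bash
python3 - <<'E'
from h import *
w=env.read_camera("wrist");print(np.round(w["mount"],3),w["camera_matrix"])
import cv2
t=cv2.imread("pics/top0.png")[140:250,205:295]
for u,v in((388,195),(239,194)):pass
t=cv2.imread("pics/top0.png"); 
cv2.imwrite("pics/v2.png",np.hstack([cv2.resize(t[140:250,205:295],None,fx=5,fy=5,interpolation=2),cv2.resize(t[140:250,370:455],None,fx=5,fy=5,interpolation=2)[:, :350]]))
p=env.read_camera("top")
for n,(u,v),z in(("headL",(223,146),.082),("plate bl",(225,206),.01),("plate br",(258,207),.01)):print(n,ray(p,u,v,z))
E
```

```text
[[ 0.001 -0.965 -0.264  0.071]
 [ 1.     0.001  0.001  0.   ]
 [-0.    -0.264  0.965 -0.163]
 [ 0.     0.     0.     1.   ]] [[345.90188393   0.         317.96291696]
 [  0.         345.90188393 195.89577694]
 [  0.           0.           1.        ]]
headL [0.63761618 0.07869968 0.082     ]
plate bl [0.47194386 0.08419654 0.01      ]
plate br [ 0.47047067 -0.01238314  0.01      ]
```

View pics/v2.png

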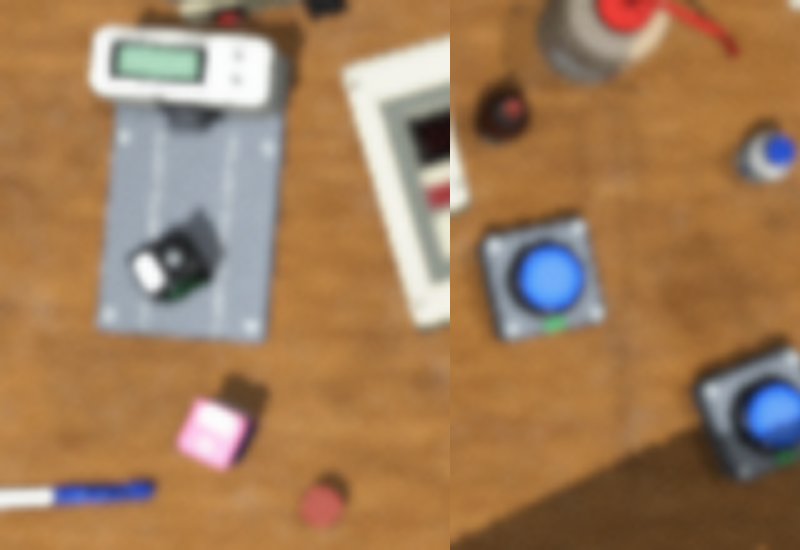

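Emit:
{"name": "apply_moves", "arguments": {"targets": [[[10,45,40],[0,0,0]],[[25,90,80],[0,0,0]],[[40,135,100],[0,0,0]],[[55,182,100],[0,0,0]],[[70,229,100],[0,0,0]],[[85,276,100],[0,0,0]],[[100,323,100],[0,0,0]],[[115,370,100],[0,0,0]]]}}

```text
time_s: 1.9
tool_pos: [0.3906, -0.2317, 0.3229]
tool_rot: [179.9, -0.0, 25.6]
force: [-0.4, -0.5, 0.9]
grip_width: 0.0868
```

Emit:
{"name": "apply_moves", "arguments": {"targets": [[[30,40,0],[0,0,0]],[[60,80,0],[0,0,0]],[[90,120,0],[0,0,0]],[[120,160,0],[0,0,0]],[[140,200,0],[0,0,0]],[[165,246,0],[0,0,0]],[[165,246,0],[0,0,0]],[[165,246,0],[0,0,0]]]}}

```text
time_s: 2.7
tool_pos: [0.5554, 0.014, 0.3223]
tool_rot: [-180.0, 0.0, 25.8]
force: [0.7, -0.8, 0.0]
grip_width: 0.0869
```

```bash
python3 - <<'E'
from h import *
o=env.get_obs();print(np.round(o["qpos"],1),o["tool_pos"],o["tool_rot"])
w=env.read_camera("wrist");save(w["image"],"w1.png");np.savez("w1.npz",im=w["image"],T=cam(w,o)[1],K=w["camera_matrix"])
for x in("cal_block","reader"):
  for r in env.regions_of(w,x)[:3]:print(x,r["conf"],r["rect"])
E
```

```text
[ 30.6   7.7 -38.5  86.3   4.8  87.7 -72. ] [0.55537334 0.01400273 0.32232563] [-1.79962742e+02  1.72248190e-02  2.58169969e+01]
cal_block 0.97 [265.0, 226.9, 293.2, 260.6]
cal_block 0.94 [270.9, 167.9, 300.9, 199.9]
reader 0.62 [247.3, 70.8, 375.1, 213.6]
```

View pics/w1.png

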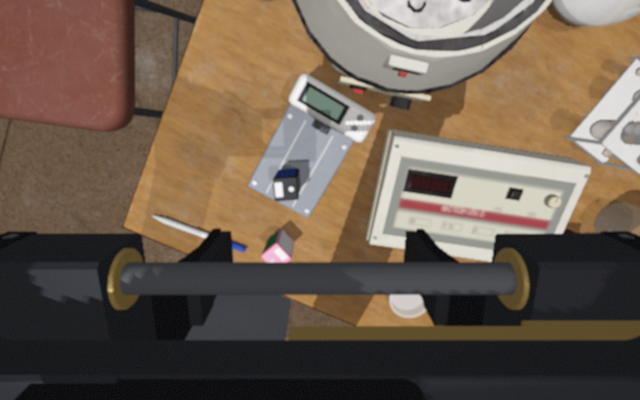

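Emit:
{"name": "apply_moves", "arguments": {"targets": [[[-10,0,-10],[0,0,0.145]],[[-20,0,-20],[0,0,0.29]],[[-30,0,-30],[0,0,0.435]],[[-40,0,-40],[0,0,0.58]],[[-50,0,-50],[0,0,0.725]],[[-60,0,-60],[0,0,0.87]],[[-60,0,-70],[0,0,1.015]],[[-60,0,-80],[0,0,1.16]]]}}

```text
time_s: 3.65
tool_pos: [0.4947, 0.0102, 0.2426]
tool_rot: [179.9, 0.1, 92.2]
force: [0.8, -0.3, -0.2]
grip_width: 0.0871
```

Emit:
{"name": "apply_moves", "arguments": {"targets": [[[0,0,-10],[0,0,0.145]],[[0,0,-20],[0,0,0.29]],[[0,0,-30],[0,0,0.4]],[[0,0,-30],[0,0,0.4]],[[0,0,-30],[0,0,0.4]]]}}

```text
time_s: 4.15
tool_pos: [0.4951, 0.0111, 0.2129]
tool_rot: [180.0, 0.0, 114.7]
force: [0.4, 0.5, -0.5]
grip_width: 0.0869
```

```bash
cat >> h.py <<'E'
def rect(p,o,x0,x1,y0,y1,z,s=3):
    "metric top-down picture at height z: up=+x, left=+y, s px/mm"
    P=np.float32([proj(p,(x,y,z),o) for x,y in((x1,y1),(x1,y0),(x0,y0),(x0,y1))])
    w=int((y1-y0)*1000*s);h=int((x1-x0)*1000*s)
    H=cv2.getPerspectiveTransform(P,np.float32([[0,0],[w,0],[w,h],[0,h]]))
    return cv2.warpPerspective(p["image"],H,(w,h),flags=2)
E
python3 - <<'E'
from h import *
o=env.get_obs();print(np.round(o["qpos"],1),np.round(o["tool_pos"],4),o["tool_rot"])
w=env.read_camera("wrist")
for r in env.regions_of(w,"cal_block")[:3]:print(r["conf"],r["rect"])
a=rect(w,o,.455,.65,-.02,.09,.07,2.9);b=rect(w,o,.455,.65,-.02,.09,.01,2.9)
save(np.hstack([a,b]),"v4.png");print(a.shape)
E
```

```text
[ 35.6   1.5 -40.2 104.1   1.1  74.7  19.8] [0.4951 0.0111 0.2129] [1.79992342e+02 4.02040515e-02 1.14699027e+02]
0.79 [323.8, 139.3, 365.4, 182.7]
0.64 [215.4, 119.9, 269.4, 168.1]
(565, 319, 3)
```

View pics/v4.png

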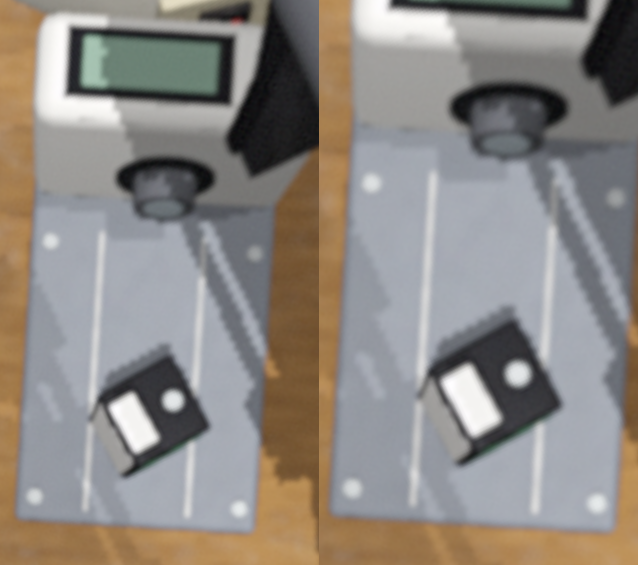

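View shows: block top in the left panel centred at about (153,413), with the bar on its left (world +y) side. The nose end is at (165,207) in that panel. Plate edges give a reader yaw of about -3.5°, and the nose end is at about (0.590, 0.0298). I'll fit the block top numerically.

```bash
python3 - <<'E'
from h import *
o=env.get_obs()
w=env.read_camera("wrist")
s=6;a=rect(w,o,.455,.56,-.02,.09,.07,s);g=a.max(2)
m=((g<75)).astype(np.uint8);m=cv2.morphologyEx(m,2,np.ones((7,7)))
n,l,st,c=cv2.connectedComponentsWithStats(m)
print(st,c)
f=lambda q:(.56-q[1]/s/1000,.09-q[0]/s/1000)
for i in range(1,n):
    if st[i,4]<5000: continue
    cs,_=cv2.findContours((l==i).astype(np.uint8),0,2)
    R=cv2.minAreaRect(cv2.convexHull(cs[0]));print(R,f(R[0]))
b=cv2.convexHull(cs[0])
wb=cv2.inRange(a,(215,215,215),(255,255,255))
n,l,st,c=cv2.connectedComponentsWithStats(wb)
for i in range(1,n):
    if st[i,4]>1000:
        cs,_=cv2.findContours((l==i).astype(np.uint8),0,2);R=cv2.minAreaRect(cs[0]);print("bar",R,f(R[0]))
E
```

```text
[[     0      0    660    630 398233]
 [   204    200    224    243  17567]] [[329.35395861 314.95864481]
 [332.81066773 304.1028064 ]]
((307.06494140625, 319.4635925292969), (176.36434936523438, 200.25257873535156), 60.708641052246094) (0.506756067911784, 0.038822509765625)
bar ((275.4501037597656, 335.52972412109375), (106.4662857055664, 54.313377380371094), 59.2645149230957) (0.5040783793131511, 0.04409164937337239)
```

Emit:
{"name": "apply_moves", "arguments": {"targets": [[[6,13,-20],[0,0,0.05]],[[12,27,-50],[0,0,0.09]],[[12,27,-80],[0,0,0.09]],[[12,27,-110],[0,0,0.09]],[[12,27,-125],[0,0,0.09]],[[12,27,-125],[0,0,0.09]]]}}

```text
time_s: 4.9
tool_pos: [0.5059, 0.0391, 0.086]
tool_rot: [-179.8, -0.1, 120.1]
force: [-0.4, 0.3, 0.4]
grip_width: 0.0868
```

```bash
python3 - <<'E'
from h import *
o=env.get_obs();print(np.round(o["tool_pos"],4),o["tool_rot"])
w=env.read_camera("wrist");save(w["image"][40:300,160:480],"x.png")
s=6;z=.07
a=rect(w,o,.455,.56,-.02,.09,.07,s)
# draw predicted block square
f=lambda x,y:(int((.09-y)*1000*s),int((.56-x)*1000*s))
c=np.array([.507,.038]);R=lambda t:np.array([[np.cos(t),-np.sin(t)],[np.sin(t),np.cos(t)]])
q=np.array([f(*(c+R(np.radians(120))@v)) for v in np.array([[15,15],[-15,15],[-15,-15],[15,-15]])/1000])
cv2.polylines(a,[q],True,(255,0,0),1);cv2.circle(a,f(*o["tool_pos"][:2]),4,(255,255,0),-1)
save(a[100:500,80:600],"v5.png")
E
```

```text
[0.5059 0.0391 0.086 ] [-1.79834818e+02 -1.26459052e-01  1.20104396e+02]
```

View pics/v5.png

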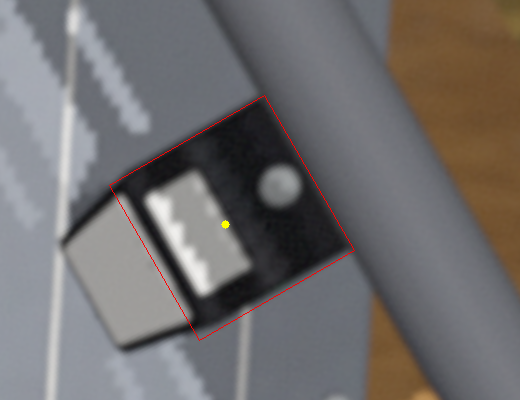

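The predicted square matches the block top to about 1 mm, with the white side facing lower left in this view. Next is to descend and grip.

Emit:
{"name": "apply_moves", "arguments": {"targets": [[[0,0,-20],[0,0,0]],[[0,0,-40],[0,0,0]],[[0,0,-56],[0,0,0]],[[0,0,-56],[0,0,0]]]}}

```text
time_s: 5.35
tool_pos: [0.5071, 0.039, 0.0315]
tool_rot: [-180.0, -0.0, 120.1]
force: [-0.2, 0.0, -0.4]
grip_width: 0.0868
```

Emit:
{"name": "apply_moves", "arguments": {"targets": [[[0,0,0],[0,0,0]],[[0,0,0],[0,0,0]],[[0,0,0],[0,0,0]],[[0,0,0],[0,0,0]],[[0,0,0],[0,0,0]],[[0,0,0],[0,0,0]]], "hand": 20, "squeeze": 15}}

```text
time_s: 5.95
tool_pos: [0.5073, 0.0393, 0.0317]
tool_rot: [180.0, 0.0, 120.1]
force: [0.9, -0.4, -0.5]
grip_width: 0.0468
```

Emit:
{"name": "apply_moves", "arguments": {"targets": [[[0,0,0],[0,0,0]],[[0,0,0],[0,0,0]],[[0,0,0],[0,0,0]],[[0,0,0],[0,0,0]],[[0,0,3],[0,0,0]],[[0,0,6],[0,0,0]]]}}

```text
time_s: 6.55
tool_pos: [0.507, 0.0393, 0.0376]
tool_rot: [-180.0, -0.0, 120.1]
force: [0.8, -0.2, -0.4]
grip_width: 0.0299
```

```bash
python3 - <<'E'
from h import *
o=env.get_obs();print(np.round(o["tool_pos"],4),o["tool_rot"],o["grip_width"],o["force"],o["qpos"])
E
```

```text
[0.507  0.0393 0.0376] [-1.79980822e+02 -1.67560216e-02  1.20144487e+02] 0.029863825532837198 [ 0.79708003 -0.24728639 -0.40761571] [ 29.56812074  15.69299886 -40.86027158 113.2890689   12.40670085
  55.37441827  12.79684473]
```

```bash
python3 - <<'E'
from h import *
p=env.read_camera("top");w=np.load("w1.npz")
P1=p["camera_matrix"]@cam(p)[1][:3];P2=w["K"]@w["T"][:3]
A=np.float64([[242,136],[270,140],[254,125]]).T;B=np.float64([[357,87],[400,101],[402,68]]).T
X=cv2.triangulatePoints(P1,P2,A,B);print((X[:3]/X[3]).T)
save(np.hstack([cv2.resize(p["image"][60:220,200:300],None,fx=3.5,fy=3.5,interpolation=2),cv2.resize(env.read_camera("scene")["image"][60:220,200:320],None,fx=3.5,fy=3.5,interpolation=2)]),"v6.png")
E
```

```text
[[ 0.65165832  0.01573341  0.14741948]
 [ 0.66419586 -0.04667972  0.03921023]
 [ 0.68515955 -0.01422138  0.13474231]]
```

View pics/v6.png

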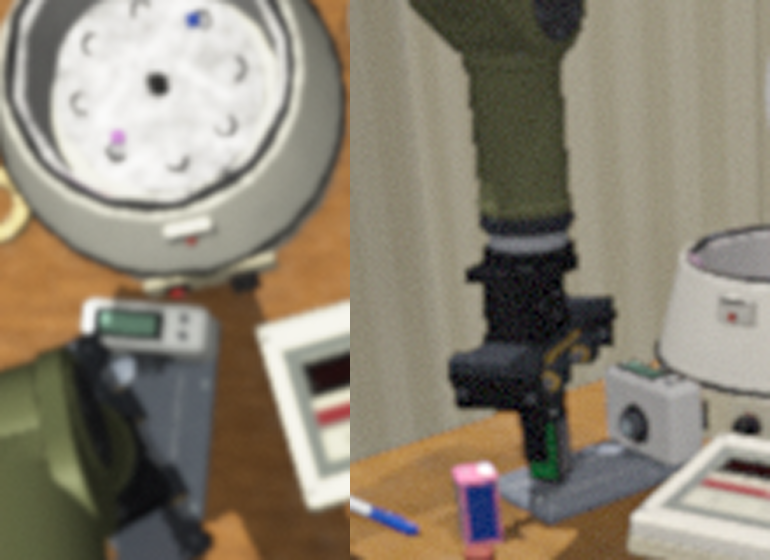

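Emit:
{"name": "apply_moves", "arguments": {"targets": [[[0,0,0],[0,0,-0.144]],[[0,0,0],[0,0,-0.288]],[[0,0,0],[0,0,-0.432]],[[0,0,0],[0,0,-0.576]],[[0,0,0],[0,0,-0.72]],[[0,0,0],[0,0,-0.864]],[[0,0,0],[0,0,-1.008]],[[0,0,0],[0,0,-1.152]]]}}

```text
time_s: 7.45
tool_pos: [0.5072, 0.0394, 0.0376]
tool_rot: [180.0, 0.0, 53.8]
force: [-0.5, 0.6, -0.8]
grip_width: 0.03
```

Emit:
{"name": "apply_moves", "arguments": {"targets": [[[0,0,0],[0,0,-0.144]],[[0,0,0],[0,0,-0.288]],[[0,0,0],[0,0,-0.432]],[[0,0,0],[0,0,-0.576]],[[0,0,0],[0,0,-0.72]],[[0,0,0],[0,0,-0.864]],[[0,0,0],[0,0,-1.006]],[[0,0,0],[0,0,-1.006]]]}}

```text
time_s: 8.25
tool_pos: [0.5072, 0.0394, 0.0376]
tool_rot: [180.0, 0.0, -3.5]
force: [-0.8, -0.5, -1.0]
grip_width: 0.0299
```

```bash
python3 - <<'E'
from h import *
o=env.get_obs();print(np.round(o["tool_pos"],4),o["tool_rot"],o["grip_width"],o["force"],np.round(o["qpos"]))
w=env.read_camera("wrist");s=env.read_camera("scene");t=env.read_camera("top")
a=rect(w,o,.47,.60,-.02,.09,.07,4)
for v in [(120,55),(200,60)]:pass
for z in(.1,.15,.2):print(z,[np.round(ray(t,u,v,z)[:2],3) for u,v in((243,138.6),(246,120.6))])
print("tcp",o["tool_pos"])
save(np.hstack([cv2.resize(w["image"][60:280,200:440],None,fx=1.65,fy=1.65,interpolation=2)[:360],cv2.resize(s["image"][60:210,200:360],(384,360),interpolation=2)]),"v7.png")
E
```

```text
[0.5072 0.0394 0.0376] [ 1.79988987e+02  3.04669963e-03 -3.52049823e+00] 0.02993901099406101 [-0.82003648 -0.48719055 -1.0264871 ] [  14.   13.  -24.  114.    6.   54. -106.]
0.1 [array([0.656, 0.02 ]), array([0.706, 0.013])]
0.15 [array([0.647, 0.011]), array([0.696, 0.005])]
0.2 [array([0.639, 0.002]), array([ 0.685, -0.004])]
tcp [0.50722866 0.03935566 0.03757821]
```

View pics/v7.png

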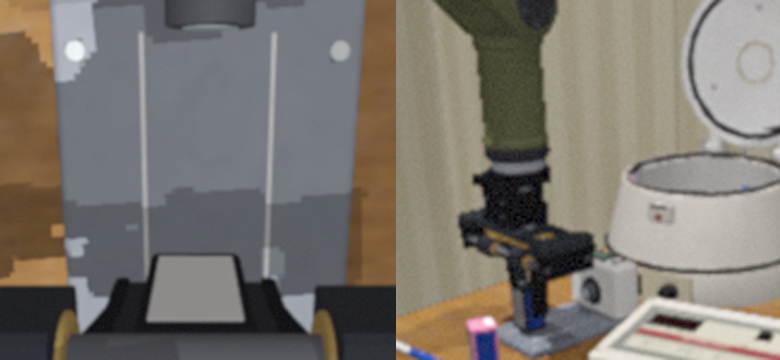

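White face now looks at the nose, parallel to the guide lines. The nose end, at crop (210,25), is about 4 mm to the tool's right. I'll move in part way and re-measure.

Emit:
{"name": "apply_moves", "arguments": {"targets": [[[10,-3,0],[0,0,0]],[[20,-5,0],[0,0,0]],[[30,-6,0],[0,0,0]],[[40,-6.5,0],[0,0,0]],[[50,-7,0],[0,0,0]],[[50,-7,0],[0,0,0]]]}}

```text
time_s: 9.0
tool_pos: [0.559, 0.0324, 0.0376]
tool_rot: [-180.0, -0.1, -3.5]
force: [0.5, -0.4, -1.2]
grip_width: 0.0297
```

```bash
python3 - <<'E'
from h import *
o=env.get_obs();print(np.round(o["tool_pos"],4),o["tool_rot"],o["grip_width"],o["force"])
w=env.read_camera("wrist")
a=w["image"]
for X in((.590,.0298,.052),(.590,.0298,.04)):print(proj(w,X,o))
c=o["tool_pos"];print("block top front mid",proj(w,(c[0]+.015,c[1]-.0009,.0760),o))
save(cv2.resize(a[100:300,200:440],None,fx=3.2,fy=3,interpolation=2),"v8.png")
E
```

```text
[0.559  0.0324 0.0376] [-1.79967827e+02 -5.69078807e-02 -3.51879807e+00] 0.029681934391024168 [ 0.47013845 -0.38045983 -1.24392903]
[318.26827412 195.14833795]
[318.24011065 188.61878202]
block top front mid [316.58783263 250.98777721]
```

View pics/v8.png

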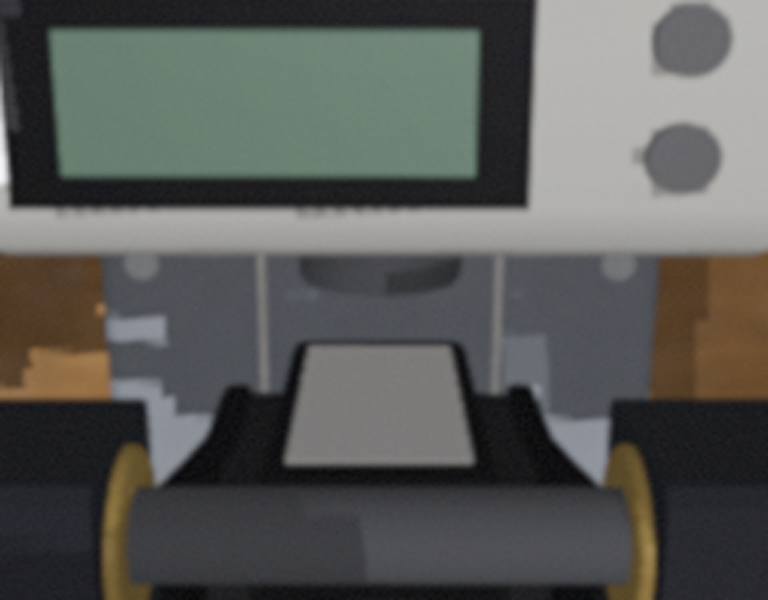

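Block and nose are centred within about 0.2 mm: columns 380 and 381 in the zoomed crop. I'll set it down and advance.

Emit:
{"name": "apply_moves", "arguments": {"targets": [[[0,0,-3],[0,0,0]],[[0,0,-5.5],[0,0,0]],[[4,-0.2,-5.5],[0,0,0]],[[8,-0.5,-5.5],[0,0,0]],[[11,-0.7,-5.5],[0,0,0]],[[11,-0.7,-5.5],[0,0,0]]]}}

```text
time_s: 9.65
tool_pos: [0.5689, 0.0315, 0.0321]
tool_rot: [-180.0, -0.0, -3.5]
force: [0.2, -0.4, -1.3]
grip_width: 0.0296
```

Emit:
{"name": "apply_moves", "arguments": {"targets": [[[1,-0.1,0],[0,0,0]],[[2,-0.1,0],[0,0,0]],[[3,-0.2,0],[0,0,0]],[[3,-0.2,0],[0,0,0]]], "squeeze": 6}}

```text
time_s: 10.05
tool_pos: [0.5714, 0.0314, 0.0321]
tool_rot: [180.0, -0.0, -3.5]
force: [-0.2, -0.4, -1.4]
grip_width: 0.0301
```

Emit:
{"name": "apply_moves", "arguments": {"targets": [[[1,0,-0.5],[0,0,0]],[[2,-0.1,-0.5],[0,0,0]],[[3,-0.2,-0.5],[0,0,0]],[[3,-0.2,-0.5],[0,0,0]]]}}

```text
time_s: 10.45
tool_pos: [0.5745, 0.0312, 0.0316]
tool_rot: [180.0, -0.0, -3.5]
force: [0.7, 0.4, -1.6]
grip_width: 0.0299
```

Emit:
{"name": "apply_moves", "arguments": {"targets": [[[1,-0.1,0],[0,0,0]],[[2,-0.1,0],[0,0,0]],[[2,-0.1,0],[0,0,0]]]}}

```text
time_s: 10.75
tool_pos: [0.5764, 0.0311, 0.0316]
tool_rot: [180.0, -0.0, -3.5]
force: [-0.0, -0.3, -0.3]
grip_width: 0.03
```

Emit:
{"name": "apply_moves", "arguments": {"targets": [[[1,-0.1,0],[0,0,0]],[[2,-0.1,0],[0,0,0]],[[2,-0.1,0],[0,0,0]]]}}

```text
time_s: 11.05
tool_pos: [0.5771, 0.0311, 0.0315]
tool_rot: [180.0, 0.2, -3.5]
force: [-4.5, -0.1, 3.8]
grip_width: 0.0299
```

```bash
python3 - <<'E'
from h import *
f=[]
for i in range(3):
    w=env.read_camera("wrist");o=env.get_obs();f.append(o["force"])
print(np.round(f,2),np.round(o["tool_pos"],4))
t=env.read_camera("scene")["image"]
save(np.hstack([cv2.resize(w["image"][150:270,240:400],(480,360),interpolation=2),cv2.resize(t[140:230,210:290],(320,360),interpolation=2)]),"v9.png")
E
```

```text
[[-5.27 -0.64  3.42]
 [-5.73 -0.59  3.15]
 [-5.52 -0.76  4.14]] [0.5771 0.031  0.0315]
```

View pics/v9.png

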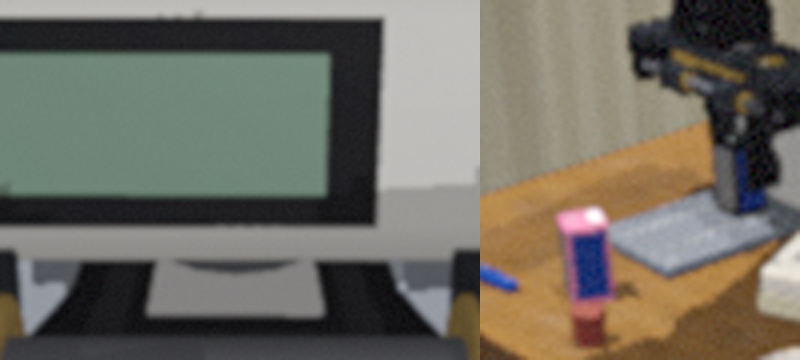

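Contact: -5.5 N along x. Releasing.

Emit:
{"name": "apply_moves", "arguments": {"targets": [[[0,0,0],[0,0,0]],[[0,0,0],[0,0,0]],[[0,0,0],[0,0,0]],[[0,0,0],[0,0,0]],[[0,0,0],[0,0,0]]], "hand": 70}}

```text
time_s: 11.75
tool_pos: [0.5785, 0.031, 0.0316]
tool_rot: [180.0, -0.0, -3.5]
force: [-0.5, 0.3, -0.1]
grip_width: 0.0623
```

Emit:
{"name": "apply_moves", "arguments": {"targets": [[[-3,0,20],[0,0,0]],[[-3,0,60],[0,0,0]],[[-3,0,105],[0,0,0]],[[-20,0,150],[0,0,0]],[[-50,0,170],[0,0,0]],[[-50,0,170],[0,0,0]]]}}

```text
time_s: 12.35
tool_pos: [0.5282, 0.0316, 0.2058]
tool_rot: [179.9, -0.4, -3.5]
force: [0.3, 0.2, -0.6]
grip_width: 0.0701
```

```bash
python3 - <<'E'
from h import *
o=env.get_obs();print(np.round(o["tool_pos"],4),o["tool_rot"],o["grip_width"],np.round(o["force"],2))
w=env.read_camera("wrist")
a=rect(w,o,.53,.62,-.03,.09,.07,4);b=rect(w,o,.53,.62,-.03,.09,.01,4)
a=w["image"][60:240,220:420]
save(np.hstack([cv2.resize(a,(500,450),interpolation=2),]),"v10.png")
E
```

```text
[0.5282 0.0316 0.2058] [179.94755188  -0.35612448  -3.46980536] 0.07012397748380274 [ 0.32  0.18 -0.6 ]
```

View pics/v10.png

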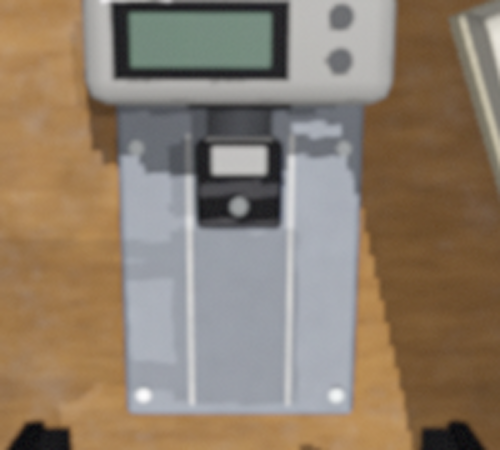

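Block is released and sits centred at the nose: block column 239, guide-line midpoint 240.5, nose 240. I'll check yaw and gap numerically and measure the key pod from the top and scene cameras.

```bash
python3 - <<'E'
from h import *
o=env.get_obs();w=env.read_camera("wrist");s=6
a=rect(w,o,.53,.62,-.03,.09,.07,s)
g=a.min(2);h=a.max(2)
f=lambda q:np.round((.62-q[1]/s/1000,.09-q[0]/s/1000),4)
m=(h<75).astype(np.uint8)
n,l,st,c=cv2.connectedComponentsWithStats(cv2.morphologyEx(m,2,np.ones((5,5))))
for i in range(1,n):
    if st[i,4]>3000:
        cs,_=cv2.findContours((l==i).astype(np.uint8),0,2);R=cv2.minAreaRect(cs[0]);print("dark",R,f(R[0]),st[i])
n,l,st,c=cv2.connectedComponentsWithStats((g>150).astype(np.uint8))
for i in range(1,n):
    if st[i,4]>1000:
        cs,_=cv2.findContours((l==i).astype(np.uint8),0,2);R=cv2.minAreaRect(cs[0]);print("light",R,f(R[0]),st[i])
cv2.imwrite("/tmp/a.png",a)
t=env.read_camera("top");sc=env.read_camera("scene")
for n,p in(("top",t),("scene",sc)):
  for x,z in(("read_key",.063),("key_pod",.036),("cal_block",.07)):
    for r in env.regions_of(p,x)[:3]:
        c=r["rect"];print(n,x,round(r["conf"],2),c,np.round(ray(p,(c[0]+c[2])/2,(c[1]+c[3])/2,z),4))
E
```

```text
dark ((296.5, 35.5), (71.0, 341.0), 90.0) [0.6141 0.0406] [ 126    0  342   72 7852]
dark ((366.49053955078125, 148.082763671875), (202.66217041015625, 58.78402328491211), 3.5137505531311035) [0.5953 0.0289] [ 267  114  203   67 5155]
dark ((355.1937255859375, 270.93072509765625), (179.77972412109375, 176.10255432128906), 4.455602645874023) [0.5748 0.0308] [  269   178   180   184 15949]
light ((373.5, 59.5), (119.0, 601.0), 90.0) [0.6101 0.0277] [   73     0   602   120 35000]
light ((520.5, 174.5), (31.0, 99.0), 90.0) [0.5909 0.0033] [ 471  159  100   32 2252]
light ((354.9598388671875, 372.1099853515625), (484.2148132324219, 357.1604919433594), 2.9609360694885254) [0.558  0.0308] [   104    183    496    356 120183]
light ((359.71380615234375, 227.36553955078125), (108.10724639892578, 55.02253341674805), 3.3664605617523193) [0.5821 0.03  ] [ 305  198  110   60 5849]
top read_key 0.59 [429.6, 216.4, 440.8, 227.8] [ 0.4344 -0.52    0.063 ]
top read_key 0.58 [381.8, 184.9, 398.8, 203.0] [ 0.512  -0.3925  0.063 ]
top key_pod 0.78 [372.6, 184.3, 403.6, 206.8] [ 0.5087 -0.3904  0.036 ]
top key_pod 0.72 [418.2, 209.9, 445.8, 236.8] [ 0.4304 -0.5178  0.036 ]
top key_pod 0.4 [381.8, 191.1, 398.8, 203.7] [ 0.5034 -0.3968  0.036 ]
top cal_block 0.67 [242.0, 222.7, 252.5, 234.6] [0.4085 0.0075 0.07  ]
scene read_key 0.53 [393.9, 260.0, 413.4, 279.3] [ 0.4172 -0.5332  0.063 ]
scene read_key 0.47 [365.7, 225.9, 386.0, 238.3] [ 0.5008 -0.4069  0.063 ]
scene key_pod 0.73 [387.7, 257.6, 424.4, 302.5] [ 0.4255 -0.5357  0.036 ]
scene key_pod 0.68 [356.0, 225.2, 388.8, 262.9] [ 0.4911 -0.4062  0.036 ]
scene cal_block 0.83 [265.8, 172.6, 282.4, 194.4] [ 0.5265 -0.0286  0.07  ]
```

Emit:
{"name": "apply_moves", "arguments": {"targets": [[[0,-45,0],[0,0,0]],[[0,-90,0],[0,0,0]],[[0,-135,0],[0,0,0]],[[0,-180,0],[0,0,0]],[[0,-225,0],[0,0,0]],[[0,-270,0],[0,0,0]],[[0,-315,0],[0,0,0]],[[0,-360,0],[0,0,0]]], "hand": 0}}

```text
time_s: 13.65
tool_pos: [0.5281, -0.3308, 0.2012]
tool_rot: [180.0, 0.0, -3.5]
force: [1.2, 0.2, -0.3]
grip_width: 0.014
```

Block centre is (0.5748, 0.0308) with yaw about -3.4 to -4.5°, against the reader's -3.5°. Its axis is 15 mm from the nose end, so it is seated. Now to the left-hand key pod.

Emit:
{"name": "apply_moves", "arguments": {"targets": [[[-10,-30,0],[0,0,0]],[[-23,-62,0],[0,0,0]],[[-23,-62,-10],[0,0,0]],[[-23,-62,-10],[0,0,0]]]}}

```text
time_s: 14.05
tool_pos: [0.5039, -0.3913, 0.1894]
tool_rot: [-179.9, 0.2, -3.6]
force: [-0.2, 0.6, 0.0]
grip_width: 0.0003
```

```bash
python3 - <<'E'
from h import *
o=env.get_obs();print(np.round(o["tool_pos"],4),o["tool_rot"],o["grip_width"],np.round(o["force"],2))
w=env.read_camera("wrist")
for n in("read_key","key_pod"):
  for r in env.regions_of(w,n)[:2]:
    c=r["rect"];print(n,r["conf"],c,ray(w,(c[0]+c[2])/2,(c[1]+c[3])/2,.063,o))
s=4;a=rect(w,o,.44,.57,-.46,-.33,.063,s);save(a,"v11.png")
hsv=cv2.cvtColor(a,cv2.COLOR_RGB2HSV);m=cv2.inRange(hsv,(95,90,60),(130,255,255))
n,l,st,c=cv2.connectedComponentsWithStats(m)
for i in range(1,n):
    if st[i,4]>1000:
        cs,_=cv2.findContours((l==i).astype(np.uint8),0,2);(x,y),r=cv2.minEnclosingCircle(cs[0])
        print("blue",x,y,r/s,st[i],(.57-y/s/1000,-.33-x/s/1000))
E
```

```text
[ 0.5039 -0.3913  0.1894] [-1.79883142e+02  1.66537010e-01 -3.63805311e+00] 0.0002887408046463194 [-0.24  0.62  0.04]
read_key 0.8 [302.3, 158.8, 340.2, 199.7] [ 0.5104838 -0.3949603  0.063    ]
read_key 0.68 [448.3, 230.9, 488.0, 263.4] [ 0.43948065 -0.52373785  0.063     ]
key_pod 0.65 [276.9, 134.5, 358.9, 210.4] [ 0.51657963 -0.3924687   0.063     ]
key_pod 0.56 [408.7, 195.5, 492.1, 258.2] [ 0.46008444 -0.50696366  0.063     ]
blue 255.29551696777344 239.12400817871094 18.8450870513916 [  183   165   142   150 15469] (0.5102189979553222, -0.3938238792419434)
```

View pics/v11.png

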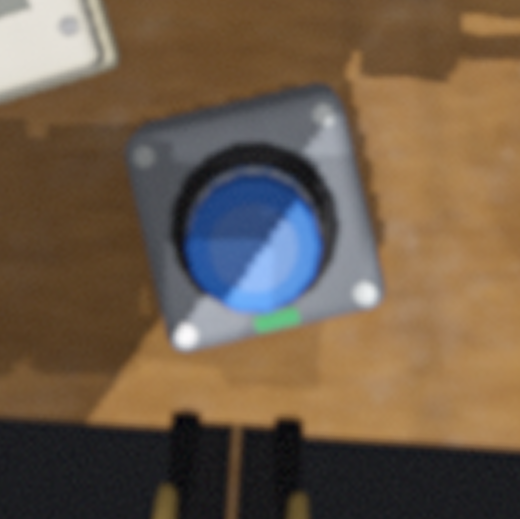

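Key top is centred at crop (254,243) with 17 mm radius, i.e. world (0.509, -0.3935). Descending on it.

Emit:
{"name": "apply_moves", "arguments": {"targets": [[[5,-2,-30],[0,0,0]],[[5,-2,-60],[0,0,0]],[[5,-2,-90],[0,0,0]],[[5,-2,-110],[0,0,0]],[[5,-2,-120],[0,0,0]],[[5,-2,-122],[0,0,0]],[[5,-2,-122],[0,0,0]]]}}

```text
time_s: 14.9
tool_pos: [0.5112, -0.3928, 0.0705]
tool_rot: [180.0, -0.1, -3.5]
force: [-0.4, -0.1, -0.3]
grip_width: 0.0007
```

Emit:
{"name": "apply_moves", "arguments": {"targets": [[[0,0,-1],[0,0,0]],[[0,0,-2],[0,0,0]],[[0,0,-3],[0,0,0]],[[0,0,-3],[0,0,0]]]}}

```text
time_s: 15.3
tool_pos: [0.5103, -0.3931, 0.0668]
tool_rot: [180.0, -0.0, -3.5]
force: [0.5, -0.5, -0.4]
grip_width: 0.0006
```

Emit:
{"name": "apply_moves", "arguments": {"targets": [[[0,0,-1],[0,0,0]],[[0,0,-2],[0,0,0]],[[0,0,-3],[0,0,0]],[[0,0,-3],[0,0,0]]]}}

```text
time_s: 15.7
tool_pos: [0.5103, -0.393, 0.0636]
tool_rot: [180.0, 0.0, -3.5]
force: [-0.0, 1.1, 0.5]
grip_width: 0.0005
```

Emit:
{"name": "apply_moves", "arguments": {"targets": [[[0,0,-1],[0,0,0]],[[0,0,-2],[0,0,0]],[[0,0,-2],[0,0,0]]]}}

```text
time_s: 16.0
tool_pos: [0.5103, -0.393, 0.0617]
tool_rot: [180.0, -0.0, -3.5]
force: [-0.4, 0.3, 3.2]
grip_width: 0.0008
```

Emit:
{"name": "apply_moves", "arguments": {"targets": [[[0,0,-1],[0,0,0]],[[0,0,-2],[0,0,0]],[[0,0,-2],[0,0,0]],[[0,0,-2],[0,0,0]]]}}

```text
time_s: 16.4
tool_pos: [0.5103, -0.393, 0.0597]
tool_rot: [180.0, -0.0, -3.5]
force: [-1.3, 0.5, 2.4]
grip_width: 0.0004
```

Emit:
{"name": "apply_moves", "arguments": {"targets": [[[0,0,-1],[0,0,0]],[[0,0,-2],[0,0,0]],[[0,0,-3],[0,0,0]],[[0,0,-4],[0,0,0]],[[0,0,-4.6],[0,0,0]],[[0,0,-4.6],[0,0,0]]]}}

```text
time_s: 17.0
tool_pos: [0.5103, -0.393, 0.055]
tool_rot: [180.0, -0.0, -3.5]
force: [-1.3, 1.0, 5.1]
grip_width: 0.0005
```

```bash
python3 - <<'E'
from h import *
F=[];Z=[]
for i in range(8):
    w=env.read_camera("scene");o=env.get_obs();F.append(o["force"]);Z.append(o["tool_pos"])
print(np.round(np.mean(F,0),2),np.round(np.std(F,0),2),np.round(np.mean(Z,0),5),o["tool_rot"],o["grip_width"])
for z in(.055,.0525,.041):print(z,proj(w,(.5092,-.3935,z)))
wr=env.read_camera("wrist")
save(np.hstack([cv2.resize(w["image"][215:270,345:405],(480,440),interpolation=2),cv2.resize(wr["image"][150:290,265:365],(314,440),interpolation=2)]),"v12.png")
E
```

```text
[-1.07  0.86  4.71] [0.41 0.34 0.44] [ 0.51033 -0.39304  0.05508] [ 1.79988180e+02 -1.05613527e-02 -3.50820865e+00] 0.0005881061998501005
0.055 [373.0891861  231.92220356]
0.0525 [373.03823862 232.88392141]
0.041 [372.8053932  237.27926255]
```

View pics/v12.png

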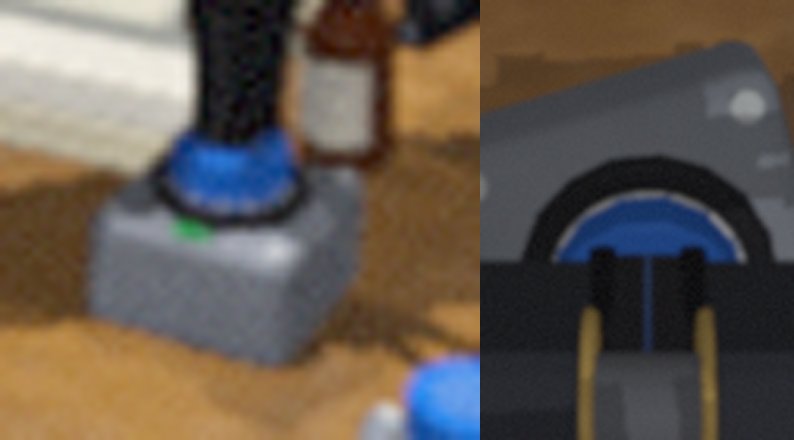

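The white ring shows as a thin line level with the collar in the wrist view. z is 55.1 mm and the force is about 4.7 N, or about 5 N after bias correction. The key is half down, so I'll hand in after one last check that the block hasn't moved.

```bash
python3 - <<'E'
from h import *
p=env.read_camera("scene")
for n in("cal_block","petri_dish","white_vial","wash_bottle","brown_dropper"):
    print(n,[(round(r["conf"],2),r["rect"]) for r in env.regions_of(p,n)[:2]])
o=env.get_obs();print(o["tool_pos"],o["force"],o["time_s"])
print(env.sign_off())
E
```

```text
cal_block [(0.73, [266.2, 172.5, 280.3, 195.9]), (0.51, [226.0, 189.5, 242.9, 217.6])]
petri_dish [(0.62, [277.6, 227.6, 304.4, 242.5])]
white_vial [(0.77, [436.8, 235.8, 448.6, 265.0])]
wash_bottle [(0.58, [404.4, 177.9, 441.0, 238.7])]
brown_dropper [(0.67, [382.8, 213.6, 393.5, 234.9])]
[ 0.51031068 -0.39300931  0.05497638] [-1.37346111  0.67154895  5.14057171] 17.75
the job is handed in; nothing more can be done
None
```

The block is seated against the nose and released, and the job was handed in at 17.75 s with the fingers holding the key half down.

- **Block:** I gripped it by its green and blue sides and turned it about 124° clockwise. I pushed it against the nose until it read about 5.5 N, then released it. Afterwards its centre was at (0.575, 0.031), 15 mm from the nose end. It was centred within about 0.5 mm, and its yaw was -3.4° to -4.5° against the reader's -3.5°.
- **Key:** I used the left-hand pod and pressed with shut fingers. Contact came at about 63 mm, and I held it at 55.0 mm with about 5 N. The white ring was level with the collar, and the key was never taken past half way.
- **Other things:** The block, dish, vial, wash bottle and dropper were where they had been in the last scene picture. The red stopper was not re-measured, though the arm never went near it.
- **Small disagreements:** The average force before the last reading was 4.7 N rather than 5 N, which is within sensor bias. The block yaw estimates differ by about 1°, which is within measuring error.

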